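# Draw the transit bolt of a bench shaker past its spring catch

## Robot

A 7-joint arm with a two-finger parallel gripper is mounted at the origin on a cart in front of the work surface, level with it; the furniture and walls round the work are solid. World frame = base frame: x ahead of the robot, y to its left, z up, the work surface at z = 0. Lengths are in mm, angles in rad, forces in N, time in s.
With the tool pointing down it reaches from about 400 to 875 mm from the base axis. Payload 4.4 kg.
Tool frame: the origin (TCP) lies at the very end of the fingers, on their centre line; the grasp point (between the pads) lies 19 mm behind it; y points along the fingers, z is the direction in which the jaws open and shut, and the axes are right-handed (so a half turn about y gives the same grasp; the last joint's range is limited). The gripper opens to 85 mm and grips with 20 to 120 N. Pads are 22 mm wide; open, the fingers measure 114 mm over their backs; the gripper's body (76 mm by 85 mm) begins 54 mm behind the grasp point. The pads swing forward as they close: fully open they stand 13 mm farther back than shut.
Start: joints at [-1.238, 0.628, 0.038, 1.517, -0.027, 0.996, -0.02], TCP at [252.381, 599.018, 202.413] pointing down, gripper open.
Joint ranges: [-3.06, 3.06], [-0.37, 2.12], [-1.25, 1.32], [0.18, 2.47], [-1.1, 4.24], [0.23, 1.98], [-2.94, 2.94]. Speed limits (rad/s): [2.57, 2.57, 3.14, 3.14, 3.14, 3.14, 3.14].

## Interface

Orientations are given as [roll, pitch, yaw] about the fixed x, y, z axes, in that order (R = Rz(yaw) Ry(pitch) Rx(roll)).
In Python, from cell import ctrl, imaging, finish_job gives the robot as it stands.
- The arm moves only by the shell command python3 -m inch 'ROWS'. ROWS is JSON, one flat list of numbers, 7 for each row, row after row: the opening, from 0 (shut) to 1 (fully open), then the shift along the tool's x, y, z in cm, then the turn, a rotation vector about the tool's x, y, z in degrees. A call has 1 to 12 rows; each row is the pose to reach, as a shift and turn from the pose commanded when the call began, along the tool's axes at that moment; what a row does not reach only later rows make up. A row lasts 1/10 s, in which the tool goes at most 50 mm and 8.59 degrees, less where a joint would pass 70% of its speed; a pose out of reach is approached as far as the arm can. A call with a gripper value outside its range is refused whole. The fingers move at their own pace and stop on an object; the grip force is fixed at half the most. Time passes only in rows, so rows that repeat a pose let the fingers close. It gives the time, the measured TCP pose, the force and the opening at its end, in the units of the state.
- ctrl.read_state(): the state, without advancing time (a new reading comes with each control period).
- imaging.get_image(name): name is "side" or "top" or "wrist"; returns a dict with "img" (420x560x3 uint8, red, green, blue), "fx", "fy", "cx", "cy" (pixels), "dist" ([k1, k2, p1, p2, k3] as OpenCV has them; the pictures are not rectified), "R" (3x3) and "t" (3): a world point X has camera coordinates R X + t. Camera axes: x right, y down, z forward; pixel columns grow to the right and rows downward; lengths in mm; the calibration is good to about 2 mm. A picture is of the moment at which its call begins. There is no depth.
- finish_job(): hands the job in, once; it reports no verdict.
The state is a dict: "clock": time; "qpos": joint angles; "qd": joint speeds; "tau": joint torques, N m; "eef_pos": TCP position; "tool_rot": TCP orientation; "force": force on the tool from outside, world axes, zero at the start; "torque": the same for the moment, N m; "width": finger opening in mm.
Only numpy, scipy, OpenCV 4.12 (cv2) and the standard library are available. Lean on these libraries where they do the work, as an engineer would, in place of code of your own. Each camera call takes 0.05 s, during which the arm holds its last target.

## Task

Unlock the bench shaker's platform: press the spring catch plate down with one fingertip and, while that fingertip keeps it down, push the bolt's thumb plate with the other finger to draw the bolt all the way out of the staple. Then let go, so that the catch springs up fully and keeps the bolt drawn. Nothing is to be grasped or lifted, and the tube rack, the petri dish and the beaker must stay where they are.

Things in the scene. Friction and masses are not known exactly. Their poses are not given: they have to be found in the camera images.
- shaker: White bench shaker, fixed, 315 x 300 mm (x by y). Origin on the bench under it; x to its back, y to its left, z up. Front deck 50 mm above the bench carries the lock: catch plate in front (centre x -105, y +10 mm), bolt behind it (centre line x -45 mm), both along y. Bolt guides (y -42, +82 mm) and staple reach at most 76 mm above the bench.
- catch (a joint): How far the spring catch plate is pressed down, m: 0 up, 0.012 fully down. About 2.5 N starts it, about 7 N takes it fully down; it springs up by itself. It moves straight down without tilting wherever pressed. Under about 0.006 its tooth blocks the bolt; past 0.007 the bolt is free. It cannot rise while the bolt is part-way.
- catch_plate (a point): Centre of the top face of the catch plate, a flat ribbed aluminium plate 34 mm (shaker x) by 100 mm (shaker y), 8 mm thick; top 94 mm above the bench when up, 82 mm when fully down. Moves with the plate. Long enough for a fingertip to slide along it through the bolt's whole travel.
- bolt (a joint): How far the bolt is drawn, m: 0 to 0.0015 at the start (home in the staple), 0.040 fully drawn, at a hard stop. It slides along the shaker's +y (its left), takes 2 to 4 N to slide and stays where it is left. From 0.034 on the catch can spring up behind the bolt's lug and keep it drawn.
- bolt_thumb_plate (a point): Centre of the top edge of the bolt's upright thumb plate: 26 mm wide (shaker x), 10 mm thick (shaker y), top 118 mm above the bench, 60 mm behind the catch plate's centre line, level with its centre in y at the start. Moves with the bolt. Push its -y face. The bar under it (collar 73 mm) and a flat lug between it and the catch plate (75 mm above the bench) lie lower.
- tube_rack: Tube rack 110 x 73 x 49 mm standing loose on the rear of the shaker's platform, on the left half. Origin: centre of its underside. Must not be moved.
- petri_dish: Closed petri dish, 91 mm across, 14 mm high, lying loose on the rear of the shaker's platform, on the right half. Origin: centre of its underside. Must not be moved.
- beaker: Empty plastic beaker, 72 mm across, 90 mm high, standing loose on the bench to the right of the shaker. Origin: centre of its underside. Must not be moved.
- platform_mid (a point): Centre of the top of the shaker's metal platform with rubber mat, 78 mm above the bench (edge lips 85 mm). The platform covers the shaker's rear, from x = 0 to +165 mm, 260 mm wide. A steel staple on its front edge at shaker y -82 mm holds the bolt's nose.

How it is judged:
By the outcome, as a careful person would: the job done as asked, in the order asked, and still so for the second after the job is handed in, with the robot touching nothing.
It also fails if it takes over 38 s, if anything falls off the work surface, if the arm or the gripper's body presses on something with over 40 N, if the wrist force passes 120 N, or if a joint passes its speed limit or range.

## Working session

There is one attempt and no reset: what is moved stays moved. The work goes in short steps, Python scripts to look and compute and a shell command to move; the robot and the scene stay as the last step left them, time stands still between calls to the robot, and variables do not carry over. Pictures are saved under pics/ and viewed, and the job is handed in when it is done.

```bash
ls; mkdir -p pics
python3 - <<'E'
from cell import ctrl, imaging
import cv2
for n in ["side","top","wrist"]:
    d=imaging.get_image(n); cv2.imwrite(f"pics/{n}0.png",d["img"][:,:,::-1])
    print(n,d["fx"],d["fy"],d["cx"],d["cy"],d["dist"],d["R"],d["t"])
print(ctrl.read_state())
E
```

```text
pics
side 389.1958873166165 389.1958873166165 277.8199984763994 209.23173750463098 [-0.0796578  0.         0.         0.         0.       ] [[ 0.94616245 -0.32344437  0.01266331]
 [-0.20567685 -0.63094835 -0.74806498]
 [ 0.2499473   0.70518645 -0.66350465]] [-598.25574795  150.68522991  897.72786851]
top 447.1490469849325 447.1490469849325 275.6714142789821 206.95639857548997 [-0.14202064  0.          0.          0.          0.        ] [[ 0.02160228 -0.99975078  0.00563231]
 [-0.98975481 -0.0221809  -0.14104408]
 [ 0.14113385 -0.00252773 -0.9899873 ]] [-87.82421751 600.21316655 977.19894726]
wrist 296.20534459507275 296.20534459507275 276.5331620727141 208.55339314070892 [0.00299726 0.         0.         0.         0.        ] [[ 0.38877207  0.92132878 -0.00309164]
 [ 0.87890471 -0.36985967  0.30121476]
 [ 0.27637435 -0.11982114 -0.95355132]] [-648.37021318  -39.77195482  380.53693664]
{'clock': 0.15, 'qpos': array([-1.23780837,  0.62914363,  0.03843883,  1.51815825, -0.02698447,
        0.99628905, -0.01998939]), 'qd': array([ 4.48135596e-04, -3.16662168e-03,  3.61249344e-04, -1.87346075e-03,
        6.53162206e-05,  8.73037848e-04, -6.15337183e-04]), 'tau': array([ 1.37802232e-03, -5.63811457e+01,  1.22800168e+00, -1.93654937e+01,
        1.12021464e-02,  7.33326597e-03,  2.04421184e-05]), 'eef_pos': array([252.16140937, 598.52347208, 201.68735127]), 'tool_rot': array([-1.57227693e+00, -1.55428986e-05, -3.98761594e-01]), 'force': array([-0.19585701, -0.19181378, -0.10370655]), 'torque': array([-0.03027651,  0.07630872,  0.04701917]), 'width': 85.373417125477}
```

View pics/side0.png

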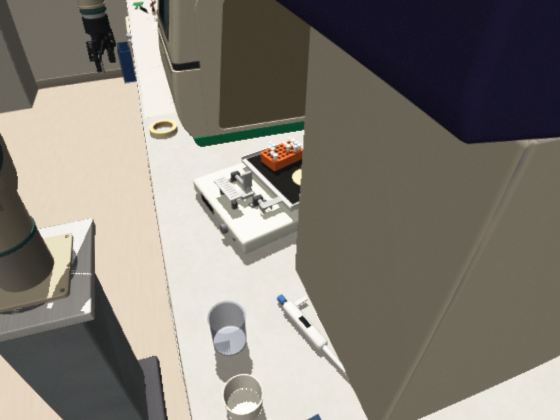

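View pics/top0.png

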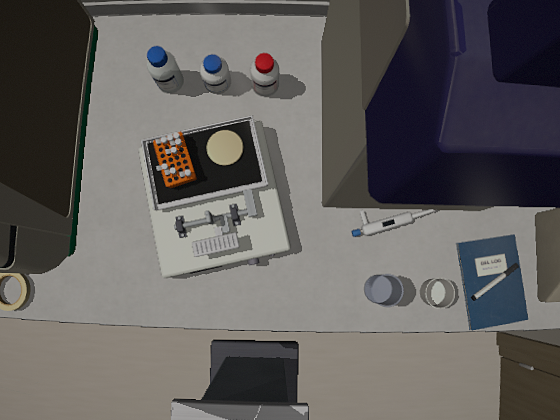

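View pics/wrist0.png

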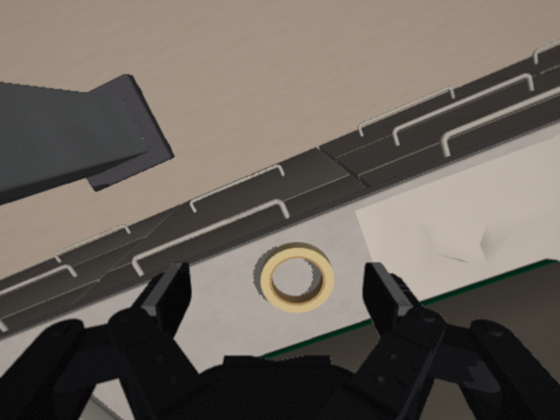

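The top view shows the shaker at about (215,195), with the catch plate near (215,244) and the bolt near (208,217). The wrist camera sees only the tape ring, because the arm is off to the left. I'll enlarge the shaker next.

Run:
```python
import cv2
a=cv2.imread("pics/top0.png")[110:290,130:310]; cv2.imwrite("pics/topc.png",cv2.resize(a,None,fx=3.3,fy=3.3,interpolation=cv2.INTER_CUBIC))
a=cv2.imread("pics/side0.png")[130:260,180:310]; cv2.imwrite("pics/sidec.png",cv2.resize(a,None,fx=4.5,fy=4.5,interpolation=cv2.INTER_CUBIC))
```

```text
(no output)
```

View pics/topc.png

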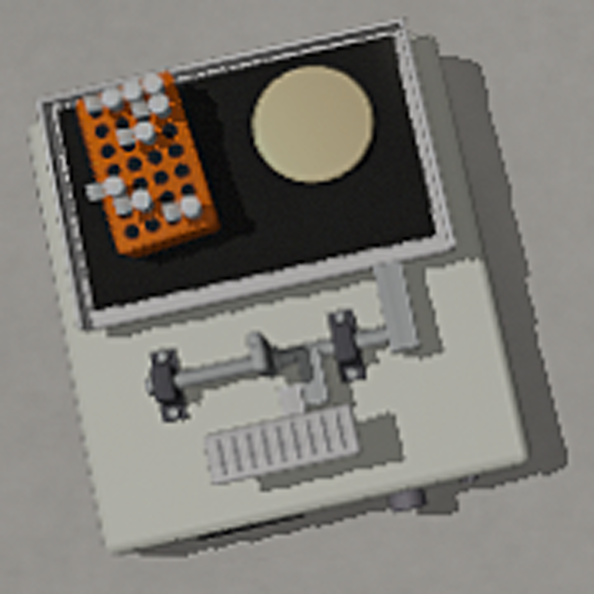

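View pics/sidec.png

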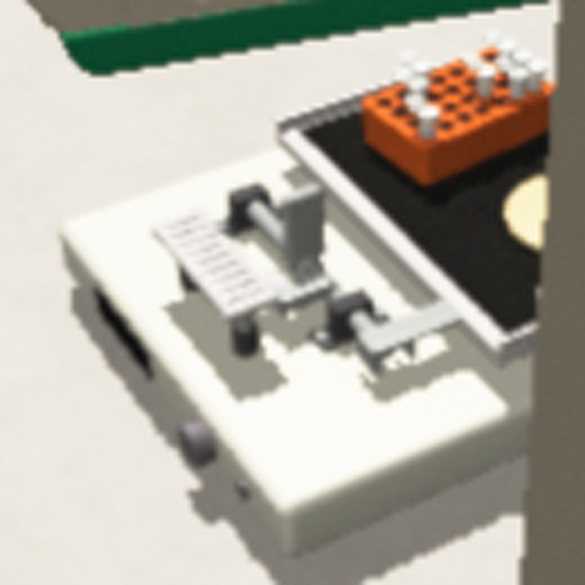

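```bash
cat > h.py <<'E'
import numpy as np, cv2
from scipy.optimize import least_squares
CAM={}
def proj(d,P):
    P=np.asarray(P,float).reshape(-1,3)
    K=np.array([[d["fx"],0,d["cx"]],[0,d["fy"],d["cy"]],[0,0,1]])
    return cv2.projectPoints(P,cv2.Rodrigues(np.asarray(d["R"]))[0],np.asarray(d["t"],float),K,np.asarray(d["dist"],float))[0].reshape(-1,2)
def toW(p,L):
    c,s=np.cos(p[2]),np.sin(p[2]); L=np.asarray(L,float).reshape(-1,3)
    return np.c_[p[0]+c*L[:,0]-s*L[:,1],p[1]+s*L[:,0]+c*L[:,1],L[:,2]]
E
python3 - <<'E'
from h import *
from cell import imaging
top=imaging.get_image("top"); side=imaging.get_image("side")
T=[((0,130,85),(85,325)),((0,-130,85),(452,247)),((165,-130,85),(403,22)),((165,130,85),(42,103)),
((-88,60,94),(205,437)),((-88,-40,94),(352,405)),((-122,-40,94),(357,450)),((-122,60,94),(212,483)),((-157.5,150,50),(105,550)),((-157.5,-150,50),(525,455))]
S=[((-122,60,94),(155,230)),((-88,60,94),(195,212)),((-88,-40,94),(280,300)),((-122,-40,94),(240,312)),((0,130,85),(280,130)),((0,-130,85),(500,352))]
lt=np.array([a for a,_ in T]);pt=np.array([b for _,b in T])/3.3+[130,110]
ls=np.array([a for a,_ in S]);ps=np.array([b for _,b in S])/4.5+[180,130]
def f(p): return np.r_[(proj(top,toW(p,lt))-pt).ravel(),(proj(side,toW(p,ls))-ps).ravel()]
r=least_squares(f,[700,100,0.2],loss="soft_l1"); print(r.x); print(f(r.x).reshape(-1,2).round(1))
for nm,w in (("top",slice(0,20)),("side",slice(20,None))):
    q=least_squares(lambda p:f(p)[w],r.x); print(nm,q.x)
p=r.x
print("catch",toW(p,[-105,10,94]),"thumb",toW(p,[-45,10,118]))
for n,d,ox,oy,s in (("top",top,130,110,3.3),("side",side,180,130,4.5)):
    print(n,((proj(d,toW(p,[[-58,5,118],[-32,5,118],[-32,15,118],[-58,15,118]]))-[ox,oy])*s).round(0).tolist())
E
```

```text
[6.15758662e+02 6.72513936e+01 2.35939197e-01]
[[-1.8  0.5]
 [ 2.2 -0.6]
 [ 1.8 -2.2]
 [-0.8 -2.6]
 [-0.6 -1.2]
 [ 0.2 -1.2]
 [ 1.9  0.6]
 [ 0.3  0.3]
 [ 0.2  4.5]
 [ 3.8  5.2]
 [-1.5 -2.3]
 [ 1.1 -2.3]
 [ 0.1 -1.6]
 [-3.1  0.3]
 [-1.  -3.4]
 [ 0.2 -2.4]]
top [6.16536592e+02 6.90769119e+01 2.39670538e-01]
side [6.15593723e+02 5.94210901e+01 2.35905071e-01]
catch [[511.33010084  52.42993812  94.        ]] thumb [[569.66781447  66.45531401 118.        ]]
top [[271.0, 367.0], [264.0, 327.0], [248.0, 330.0], [256.0, 370.0]]
side [[287.0, 200.0], [327.0, 186.0], [318.0, 178.0], [279.0, 191.0]]
```

```bash
cat >> h.py <<'E'
from scipy.spatial.transform import Rotation as Ro
from cell import ctrl, imaging
def delta(p,Lpt,yawoff=-np.pi/2):
    s=ctrl.read_state(); R0=Ro.from_euler('xyz',s["tool_rot"]); R1=Ro.from_euler('xyz',[-np.pi/2,0,p[2]+yawoff])
    W=toW(p,Lpt)[0]; d=R0.inv().apply(W-s["eef_pos"])/10
    rv=(R0.inv()*R1).as_rotvec(degrees=True)
    print("t",round(s["clock"],2),"tcp",s["eef_pos"].round(1),"rot",s["tool_rot"].round(4),"target",W.round(1),"shift cm",d.round(2),"turn",rv.round(1),"w",round(s["width"],1),"F",s["force"].round(1))
E
python3 - <<'E'
from h import *
delta([616,67,.237],[-75,-14,200])
d=imaging.get_image("wrist");s=ctrl.read_state()
R=Ro.from_euler('xyz',s["tool_rot"]).as_matrix()
C=-d["R"].T@d["t"]; print("cam in tool",R.T@(C-s["eef_pos"]),"camaxes in tool",(d["R"]@R).round(3))
E
```

```text
t 0.25 tcp [252.3 598.7 201.9] rot [-1.5718 -0.     -0.3988] target [546.4  35.8 200. ] shift cm [ 48.96   0.23 -40.45] turn [ 0.1 53.6  0. ] w 85.2 F [-0.5  0.3  0.4]
cam in tool [-7.63475972e+01 -1.71121695e+02 -1.66317657e-01] camaxes in tool [[ 0.001  0.002  1.   ]
 [ 0.954 -0.301  0.   ]
 [ 0.301  0.954 -0.002]]
```

```bash
python3 -m inch '[0.54,1.5,0,-1.2,0,2,0, 0.54,4.9,0,-4,0,5.5,0, 0.54,8.9,0,-7.3,0,10,0, 0.54,12.9,0,-10.6,0,14,0, 0.54,16.9,0,-13.9,0,18.5,0, 0.54,20.9,0,-17.2,0,23,0, 0.54,24.9,0,-20.5,0,27,0, 0.54,28.9,0,-23.8,0,31.5,0, 0.54,32.4,0,-26.7,0,35,0, 0.54,35.4,0.1,-29.2,0,38.5,0, 0.54,37.4,0.1,-30.9,0,41,0, 0.54,38.4,0.1,-31.7,0,42,0]'
python3 - <<'E'
from h import *
delta([616,67,.237],[-75,-14,200])
d=imaging.get_image("top");cv2.imwrite("pics/top1.png",d["img"][:,:,::-1])
E
```

```text
clock: 1.5
eef_pos: [484.4, 154.7, 201.6]
tool_rot: [-1.57, -0.001, -1.137]
force: [-1.0, 0.4, 0.4]
width: 46.0
t 1.5 tcp [484.4 154.7 201.6] rot [-1.5704e+00 -1.2000e-03 -1.1374e+00] target [546.4  35.8 200. ] shift cm [13.39  0.18  0.64] turn [-0.  11.3  0.1] w 46.0 F [-1.   0.4  0.4]
```

View pics/top1.png

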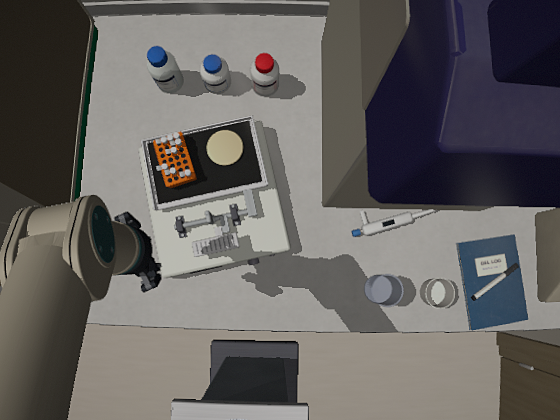

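The top view shows the arm clear of everything, with the gripper at the shaker's left near (140,250). I'll continue to the hover pose.

```bash
python3 -m inch '[0.54,2,0,0.1,0,2,0, 0.54,5,0.1,0.2,0,5,0, 0.54,8.5,0.1,0.4,0,8,0, 0.54,11.5,0.2,0.5,0,10.3,0, 0.54,13,0.2,0.6,0,11.3,0, 0.54,13.4,0.2,0.6,0,11.3,0, 0.54,13.4,0.2,0.6,0,11.3,0]'
python3 - <<'E'
from h import *
delta([616,67,.237],[-75,-14,200])
for n in ("wrist","top"):
    d=imaging.get_image(n);cv2.imwrite(f"pics/{n}2.png",d["img"][:,:,::-1])
E
```

```text
clock: 2.25
eef_pos: [545.1, 40.6, 199.2]
tool_rot: [-1.571, 0.001, -1.327]
force: [0.3, -0.2, 0.4]
width: 45.9
t 2.25 tcp [545.1  40.6 199.2] rot [-1.5714e+00  1.3000e-03 -1.3269e+00] target [546.4  35.8 200. ] shift cm [ 0.5  -0.08  0.01] turn [ 0.   0.4 -0.1] w 45.9 F [ 0.3 -0.2  0.4]
```

View pics/wrist2.png

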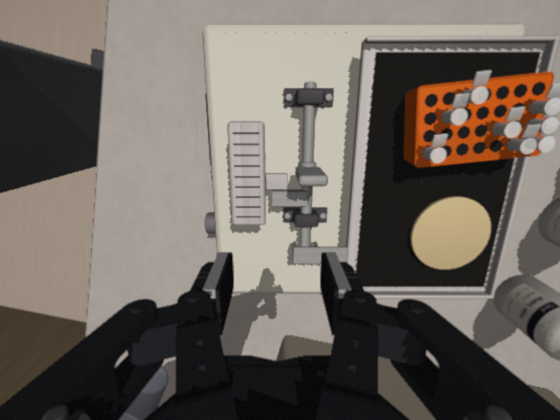

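The wrist view shows the whole lock: catch plate at about (230..265, 122..224), thumb plate at about (312,172), and fingertips near (225,260) and (330,260). I'll enlarge it to refine the pose.

Run:
```python
import cv2
a=cv2.imread("pics/wrist2.png")[70:270,200:370]; cv2.imwrite("pics/w2c.png",cv2.resize(a,None,fx=3,fy=3,interpolation=cv2.INTER_CUBIC))
```

```text
(no output)
```

View pics/w2c.png

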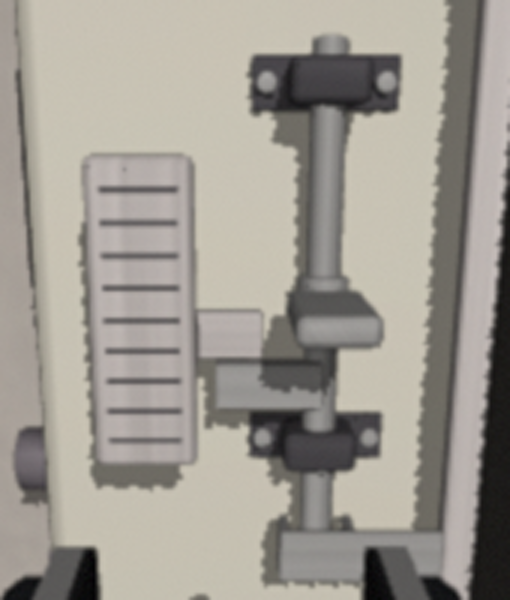

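```bash
python3 - <<'E'
from h import *
d=imaging.get_image("wrist")
L=np.array([(-122,60,94),(-88,60,94),(-88,-40,94),(-122,-40,94),(-58,15,118),(-32,15,118),(-32,5,118),(-58,5,118)],float)
P=np.array([(83,155),(192,154),(196,464),(96,464),(299,319),(379,318),(383,346),(300,347)])/3+[200,70]
f=lambda p:(proj(d,toW(p,L)+[0,0,p[3] if len(p)>3 else 0])-P).ravel()
for x0 in ([616,67,.237],[616,67,.237,0]):
    r=least_squares(f,x0); print(r.x); print(f(r.x).reshape(-1,2).round(1).tolist())
# fingertip: predicted pixel of inner tip points in tool frame at opening 46
s=ctrl.read_state();R=Ro.from_euler('xyz',s["tool_rot"]).as_matrix()
for yb in (0,-5,-10):
  print(yb,proj(d,[s["eef_pos"]+R@np.array([a,yb,z]) for z in(-37.5,-23,23,37.5) for a in (-11,11)]).round(0).tolist())
E
python3 - <<'E'
import cv2
a=cv2.imread("pics/wrist2.png")[220:420,150:410]; cv2.imwrite("pics/w2d.png",cv2.resize(a,None,fx=3,fy=3,interpolation=cv2.INTER_CUBIC))
E
```

```text
[6.17016345e+02 7.15404282e+01 2.47172108e-01]
[[-1.3, -0.9], [0.3, -0.7], [0.5, 0.6], [-0.2, 0.7], [-0.9, -0.9], [2.5, -0.7], [0.6, 1.3], [-1.5, 1.0]]
[ 6.17308805e+02  7.07026609e+01  2.46347108e-01 -4.45930456e+00]
[[-0.3, -0.1], [0.7, 0.2], [0.7, -0.2], [0.5, -0.2], [-1.2, -1.0], [1.7, -0.7], [-0.2, 1.1], [-1.8, 0.8]]
0 [[215.0, 226.0], [218.0, 258.0], [239.0, 226.0], [240.0, 258.0], [313.0, 226.0], [312.0, 258.0], [337.0, 226.0], [335.0, 258.0]]
-5 [[214.0, 229.0], [216.0, 262.0], [238.0, 229.0], [239.0, 262.0], [314.0, 229.0], [313.0, 262.0], [338.0, 229.0], [336.0, 262.0]]
-10 [[212.0, 232.0], [214.0, 266.0], [237.0, 232.0], [238.0, 266.0], [315.0, 232.0], [314.0, 266.0], [340.0, 232.0], [338.0, 266.0]]
```

View pics/w2d.png

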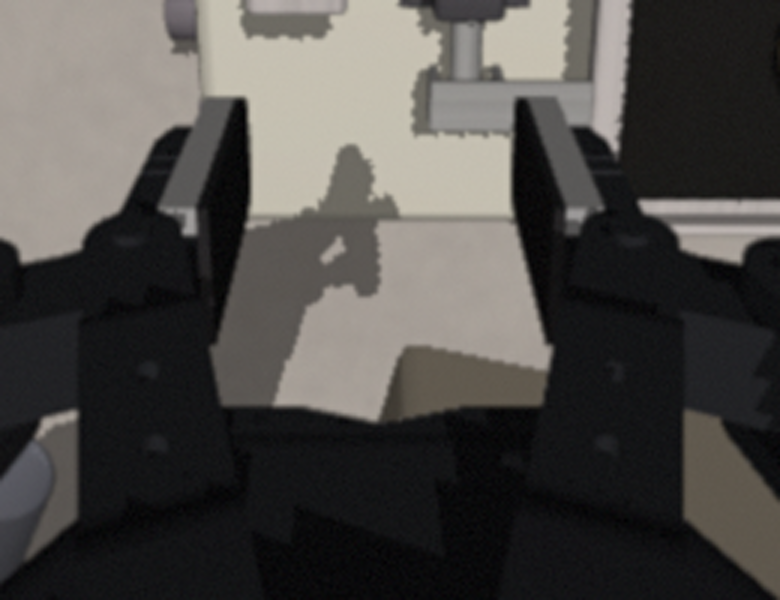

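The gripper appears to sit farther back in the wrist image than the TCP model predicts: the tips are at rows ~253, where I expect ~230. I'll check that against the other two cameras.

Run:
```python
from h import *
s=ctrl.read_state();R=Ro.from_euler('xyz',s["tool_rot"]).as_matrix()
for n,(x0,y0,x1,y1) in (("side",(180,80,320,260)),("top",(130,130,310,310))):
    d=imaging.get_image(n); im=d["img"][:,:,::-1].copy()
    f=3.3
    a=cv2.resize(im[y0:y1,x0:x1],None,fx=f,fy=f,interpolation=cv2.INTER_CUBIC)
    for (yb,col) in ((0,(0,0,255)),(-33,(0,255,0)),(-73,(255,0,0))):
        for z in (-23,23):
            for xx in(-11,11):
                q=(proj(d,s["eef_pos"]+R@np.array([xx,yb,z]))[0]-[x0,y0]+.5)*f
                cv2.circle(a,tuple(int(v) for v in q),3,col,-1)
    cv2.imwrite(f"pics/{n}3.png",a)
```

```text
(no output)
```

View pics/side3.png

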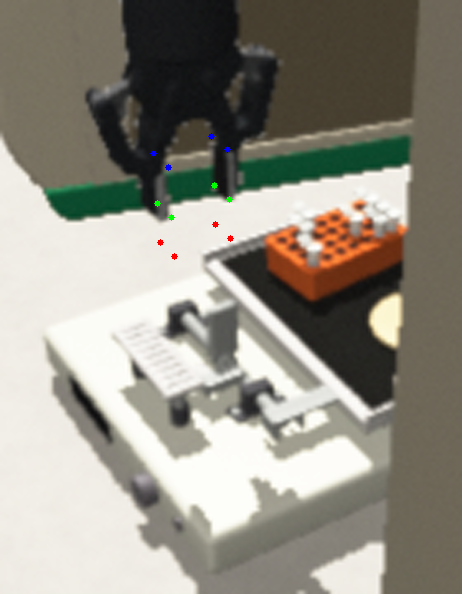

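View pics/top3.png

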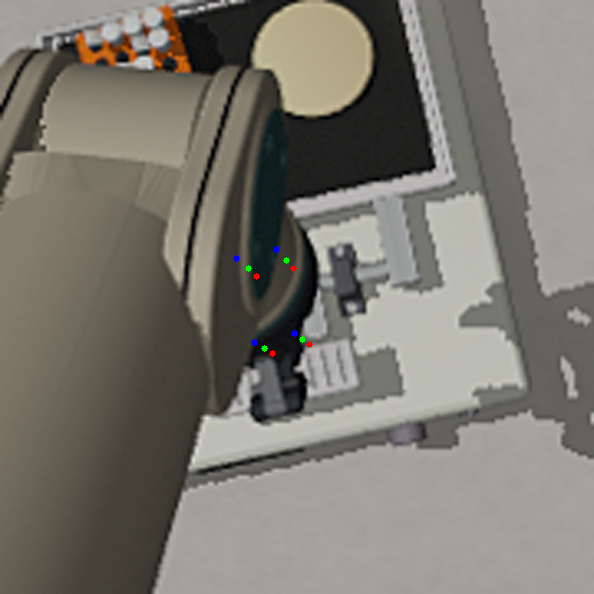

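Both cameras put the real fingertips about 33 mm behind the reported TCP. The lateral position agrees. I'll take heights from vision and contact force rather than from the reported z, and first correct the lateral offset and come down part-way.

Run:
```python
from h import *
delta([616.9,70.3,.244],[-75,-12,107])
```

```text
t 2.5 tcp [545.   40.6 199.4] rot [-1.5710e+00  9.0000e-04 -1.3266e+00] target [547.   40.5 107. ] shift cm [0.06 9.24 0.19] turn [ 0.   0.  -0.1] w 46.0 F [-1.   0.5 -0.5]
```

```bash
python3 -m inch '[0.6,0,0.5,0.2,0,0,0, 0.6,0,2,0.2,0,0,0, 0.6,0,4,0.2,0,0,0, 0.6,0,6,0.2,0,0,0, 0.6,0,8,0.2,0,0,0, 0.6,0,9,0.2,0,0,0, 0.6,0,9.2,0.2,0,0,0, 0.6,0,9.2,0.2,0,0,0]'
python3 - <<'E'
from h import *
delta([616.9,70.3,.244],[-75,-12,60])
s=ctrl.read_state();R=Ro.from_euler('xyz',s["tool_rot"]).as_matrix()
for n,(x0,y0,x1,y1),f in (("side",(190,130,310,250),4.5),("wrist",(150,60,420,300),2.9)):
    d=imaging.get_image(n); im=d["img"][:,:,::-1].copy()
    cv2.imwrite(f"pics/{n}4.png",cv2.resize(im[y0:y1,x0:x1],None,fx=f,fy=f,interpolation=cv2.INTER_CUBIC))
E
```

```text
clock: 3.3
eef_pos: [547.7, 39.6, 107.5]
tool_rot: [-1.571, -0.0, -1.329]
force: [-0.6, -0.1, 0.3]
width: 51.6
t 3.3 tcp [547.7  39.6 107.5] rot [-1.5707 -0.     -1.329 ] target [547.   40.5  60. ] shift cm [-0.11  4.75 -0.04] turn [-0.  -0.1  0. ] w 51.6 F [-0.6 -0.1  0.3]
```

View pics/side4.png

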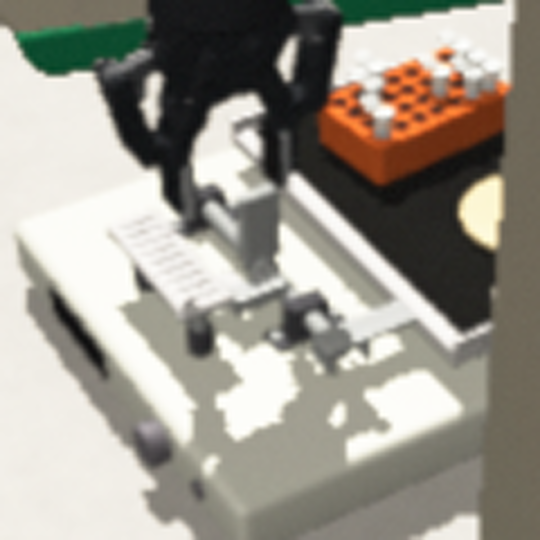

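View pics/wrist4.png

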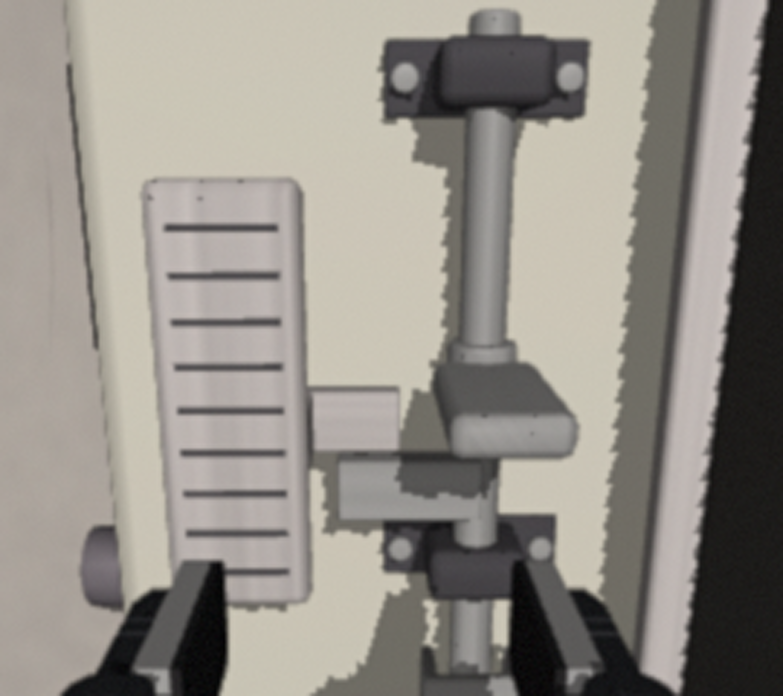

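Run:
```python
from h import *
d=imaging.get_image("wrist")
L=np.array([(-122,60,94),(-88,60,94),(-88,-40,94),(-58,15,118),(-32,15,118),(-32,5,118),(-58,5,118)],float)
P=np.array([(141,179),(301,177),(312,605),(450,417),(571,413),(578,456),(454,458)])/2.9+[150,60]
for zz in (0,1):
    f=lambda p:(proj(d,toW(p,L)+[0,0,p[3] if len(p)>3 else 0])-P).ravel()
    r=least_squares(f,[617,70,.244]+[0]*zz,loss="soft_l1"); print(r.x); print(f(r.x).reshape(-1,2).round(1).tolist())
s=ctrl.read_state()
for p in ([616.9,70.3,.244],r.x[:3]):
    c=np.array([[np.cos(p[2]),np.sin(p[2])],[-np.sin(p[2]),np.cos(p[2])]])
    print("TCP in shaker",c@(s["eef_pos"][:2]-p[:2]))
```

```text
[6.17548326e+02 7.12807108e+01 2.52222815e-01]
[[-2.2, -0.8], [-0.7, -0.7], [0.5, 0.3], [0.3, -0.7], [4.3, 0.2], [0.8, 1.9], [-1.4, 1.7]]
[ 6.17848379e+02  7.05249618e+01  2.50002473e-01 -3.24649097e+00]
[[-0.4, -0.0], [0.1, 0.2], [0.8, -1.2], [-0.0, -1.2], [3.1, -0.2], [-0.4, 1.2], [-1.8, 0.9]]
TCP in shaker [-74.10862835 -13.21389949]
TCP in shaker [-75.16116134 -12.75216233]
```

The wrist view shows the front finger above the catch plate's right part and the rear finger 8–10 mm short of the thumb plate. The tips are still about 45 mm above the catch plate. I'll descend until the force shows contact.

```bash
python3 -m inch '[0.6,0,0.5,0,0,0.3,0, 0.6,0,1.5,0,0,0.3,0, 0.6,0,2.5,0,0,0.3,0, 0.6,0,3.2,0,0,0.3,0, 0.6,0,3.6,0,0,0.3,0, 0.6,0,3.8,0,0,0.3,0, 0.6,0,3.8,0,0,0.3,0]'
python3 -m inch '[0.6,0,0.2,0,0,0,0, 0.6,0,0.2,0,0,0,0, 0.6,0,0.2,0,0,0,0]'
python3 -m inch '[0.6,0,0.2,0,0,0,0, 0.6,0,0.2,0,0,0,0, 0.6,0,0.2,0,0,0,0]'
```

```text
clock: 4.15
eef_pos: [547.4, 39.4, 69.1]
tool_rot: [-1.571, 0.0, -1.334]
force: [0.2, 0.3, -0.1]
width: 51.4
clock: 4.45
eef_pos: [547.6, 39.6, 67.6]
tool_rot: [-1.57, 0.0, -1.334]
force: [0.1, -0.1, 0.3]
width: 51.3
clock: 4.75
eef_pos: [547.4, 39.5, 65.4]
tool_rot: [-1.571, 0.0, -1.334]
force: [-0.3, -0.9, -0.6]
width: 50.9
```

```bash
python3 -m inch '[0.6,0,0.2,0,0,0,0, 0.6,0,0.2,0,0,0,0, 0.6,0,0.2,0,0,0,0]'
python3 - <<'E'
from h import *
for n,(x0,y0,x1,y1),f in (("side",(190,130,310,250),4.5),("wrist",(150,60,420,300),2.9)):
    d=imaging.get_image(n); im=d["img"][:,:,::-1].copy()
    cv2.imwrite(f"pics/{n}5.png",cv2.resize(im[y0:y1,x0:x1],None,fx=f,fy=f,interpolation=cv2.INTER_CUBIC))
E
```

```text
clock: 5.05
eef_pos: [547.4, 39.5, 63.3]
tool_rot: [-1.571, 0.0, -1.334]
force: [0.4, -0.2, 0.3]
width: 51.0
```

View pics/side5.png

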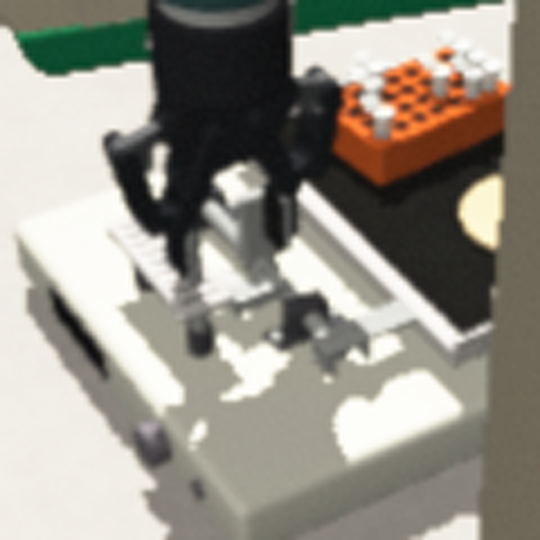

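View pics/wrist5.png

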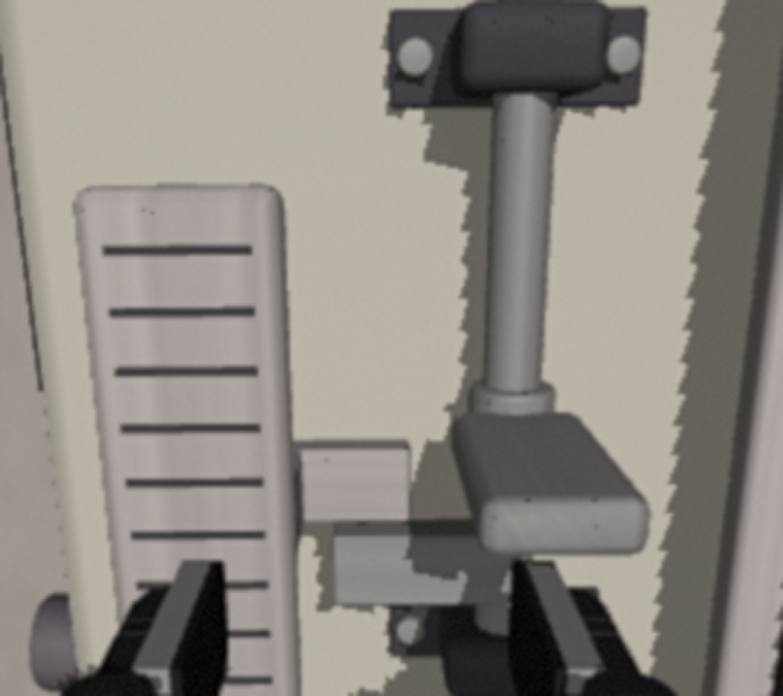

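Lateral alignment is good: the front tip is over the plate, and the rear tip is beside the thumb plate's −y face with a gap. There is no contact yet, so I'll keep going down.

```bash
for i in 1; do python3 -m inch '[0.6,0,0.2,0,0,0,0, 0.6,0,0.2,0,0,0,0, 0.6,0,0.2,0,0,0,0]'; done
python3 -m inch '[0.6,0,0.2,0,0,0,0, 0.6,0,0.2,0,0,0,0, 0.6,0,0.2,0,0,0,0]'
python3 -m inch '[0.6,0,0.2,0,0,0,0, 0.6,0,0.2,0,0,0,0, 0.6,0,0.2,0,0,0,0]'
```

```text
clock: 5.45
eef_pos: [547.7, 39.5, 61.5]
tool_rot: [-1.57, -0.0, -1.334]
force: [-0.0, 0.3, 1.9]
width: 51.3
clock: 5.75
eef_pos: [547.7, 39.5, 59.5]
tool_rot: [-1.57, -0.0, -1.334]
force: [-0.1, 0.1, 3.3]
width: 51.1
clock: 6.05
eef_pos: [547.7, 39.5, 57.5]
tool_rot: [-1.57, -0.0, -1.334]
force: [1.2, -1.0, 3.1]
width: 51.1
```

Contact is at reported z ≈ 61.7, which is the plate's 94 mm top. I'll press about 10 mm in total, to z ≈ 51.5.

```bash
python3 -m inch '[0.6,0,0.2,0,0,0,0, 0.6,0,0.4,0,0,0,0, 0.6,0,0.5,0,0,0,0, 0.6,0,0.6,0,0,0,0, 0.6,0,0.6,0,0,0,0, 0.6,0,0.6,0,0,0,0]'
python3 - <<'E'
from h import *
for n,(x0,y0,x1,y1),f in (("side",(190,130,310,250),4.5),("wrist",(150,60,420,300),2.9)):
    d=imaging.get_image(n); im=d["img"][:,:,::-1].copy()
    cv2.imwrite(f"pics/{n}6.png",cv2.resize(im[y0:y1,x0:x1],None,fx=f,fy=f,interpolation=cv2.INTER_CUBIC))
E
```

```text
clock: 6.65
eef_pos: [547.7, 39.5, 51.5]
tool_rot: [-1.57, -0.0, -1.334]
force: [0.1, 0.3, 6.5]
width: 51.2
```

View pics/side6.png

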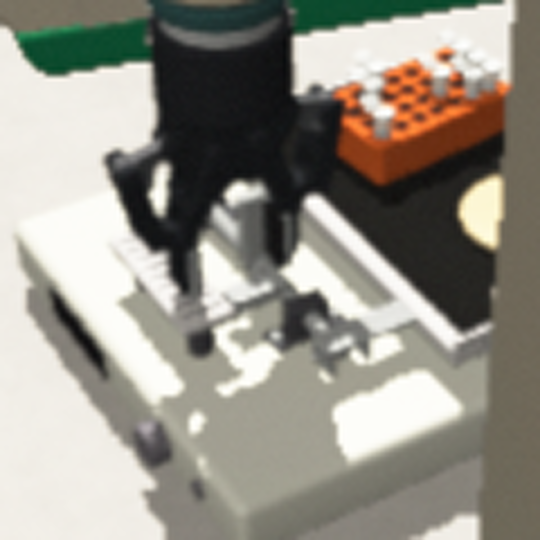

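View pics/wrist6.png

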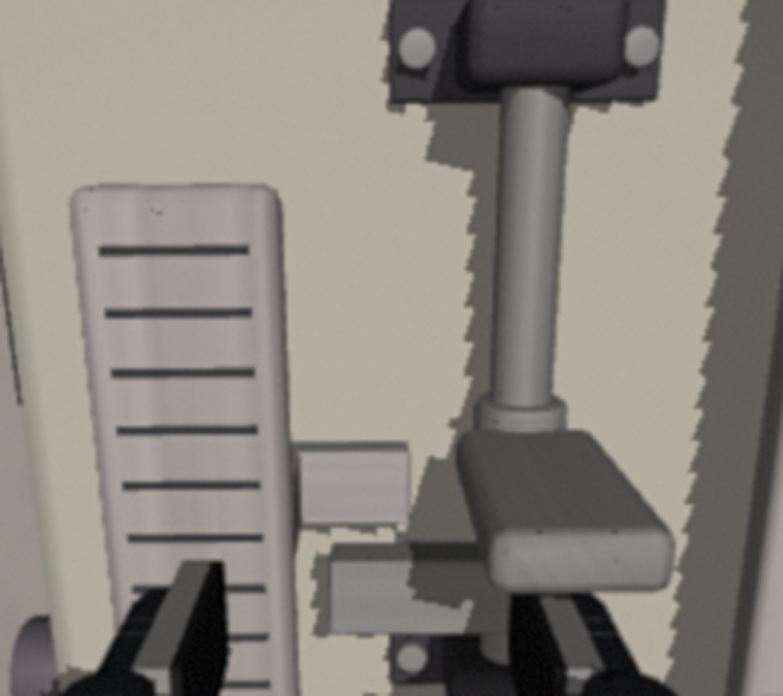

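The catch is pressed to about 10 mm at 6.5 N, with the thumb plate still in front of the rear finger. Now I'll draw the bolt along tool −x.

```bash
python3 -m inch '[0.6,-0.2,0,0,0,0,0, 0.6,-0.5,0,0,0,0,0, 0.6,-0.8,0,0,0,0,0, 0.6,-1.1,0,0,0,0,0, 0.6,-1.4,0,0,0,0,0, 0.6,-1.5,0,0,0,0,0]'
python3 - <<'E'
from h import *
for n,(x0,y0,x1,y1),f in (("wrist",(150,60,420,300),2.9),):
    d=imaging.get_image(n); im=d["img"][:,:,::-1].copy()
    cv2.imwrite(f"pics/{n}7.png",cv2.resize(im[y0:y1,x0:x1],None,fx=f,fy=f,interpolation=cv2.INTER_CUBIC))
E
```

```text
clock: 7.35
eef_pos: [544.8, 51.3, 51.6]
tool_rot: [-1.57, -0.003, -1.336]
force: [1.5, -6.5, 5.8]
width: 51.3
```

View pics/wrist7.png

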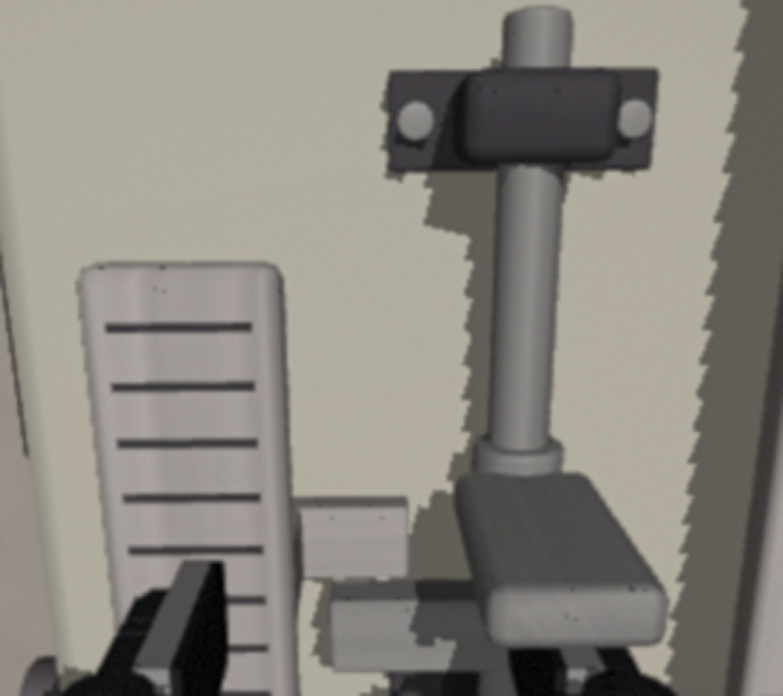

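The bolt moves: its collar shifted about 30 px relative to the far guide, with a 6.7 N lateral force. Continuing.

```bash
python3 -m inch '[0.6,-0.3,0,0,0,0,0, 0.6,-0.6,0,0,0,0,0, 0.6,-0.9,0,0,0,0,0, 0.6,-1.2,0,0,0,0,0, 0.6,-1.5,0,0,0,0,0, 0.6,-1.8,0,0,0,0,0, 0.6,-2.1,0,0,0,0,0, 0.6,-2.4,0,0,0,0,0, 0.6,-2.6,0,0,0,0,0, 0.6,-2.8,0,0,0,0,0, 0.6,-2.8,0,0,0,0,0]'
python3 -m inch '[0.6,-0.2,0,0,0,0,0, 0.6,-0.4,0,0,0,0,0, 0.6,-0.4,0,0,0,0,0]'
python3 -m inch '[0.6,-0.2,0,0,0,0,0, 0.6,-0.2,0,0,0,0,0]'
python3 - <<'E'
from h import *
for n,(x0,y0,x1,y1),f in (("wrist",(150,60,420,300),2.9),("side",(190,130,310,250),4.5)):
    d=imaging.get_image(n); im=d["img"][:,:,::-1].copy()
    cv2.imwrite(f"pics/{n}8.png",cv2.resize(im[y0:y1,x0:x1],None,fx=f,fy=f,interpolation=cv2.INTER_CUBIC))
E
```

```text
clock: 8.5
eef_pos: [538.0, 78.7, 51.6]
tool_rot: [-1.57, -0.003, -1.336]
force: [0.7, -6.0, 6.0]
width: 51.4
clock: 8.8
eef_pos: [537.1, 82.5, 51.7]
tool_rot: [-1.57, -0.003, -1.336]
force: [-0.1, -5.3, 7.2]
width: 51.5
clock: 9.0
eef_pos: [536.6, 84.4, 51.6]
tool_rot: [-1.57, -0.003, -1.336]
force: [1.3, -5.7, 6.4]
width: 51.4
```

View pics/wrist8.png

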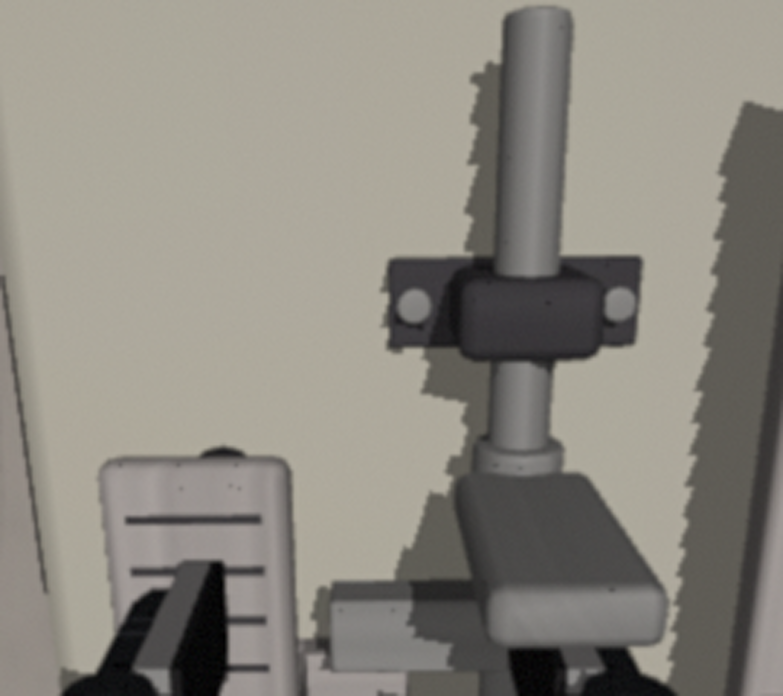

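View pics/side8.png

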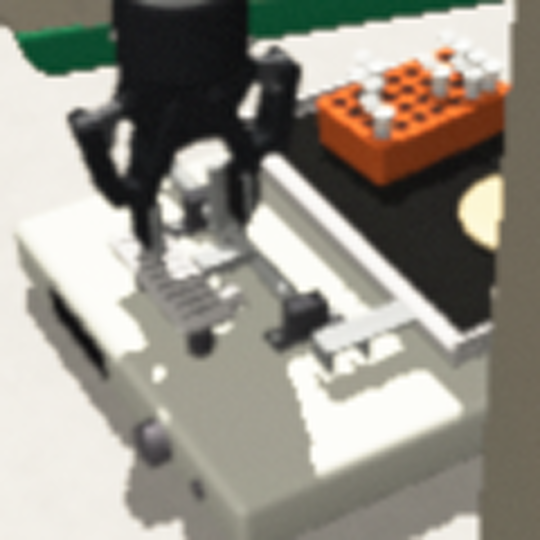

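The bolt has travelled 35–40 mm, and its nose is out of the staple in the side view. The lateral force hasn't risen yet, so I'll creep on to the hard stop.

```bash
python3 -m inch '[0.6,-0.2,0,0,0,0,0, 0.6,-0.2,0,0,0,0,0]'
python3 -m inch '[0.6,-0.2,0,0,0,0,0, 0.6,-0.2,0,0,0,0,0]'
python3 -m inch '[0.6,-0.2,0,0,0,0,0, 0.6,-0.2,0,0,0,0,0]'
```

```text
clock: 9.3
eef_pos: [536.2, 85.9, 51.6]
tool_rot: [-1.57, -0.004, -1.337]
force: [1.2, -6.8, 6.6]
width: 51.4
clock: 9.5
eef_pos: [536.2, 85.9, 51.7]
tool_rot: [-1.57, -0.006, -1.338]
force: [1.8, -9.9, 6.0]
width: 51.4
clock: 9.7
eef_pos: [536.2, 85.9, 51.7]
tool_rot: [-1.57, -0.008, -1.34]
force: [2.5, -13.3, 5.3]
width: 51.5
```

The hard stop is reached: the position is fixed and the lateral force climbed to 13 N. I'll unload sideways and then lift straight up.

```bash
python3 -m inch '[0.6,0.4,0,0,0,0,0, 0.6,0.8,0,0,0,0,0, 0.6,1,0,0,0,0,0, 0.6,1,0,0,0,0,0]'
python3 -m inch '[0.6,0,-0.3,0,0,0,0, 0.6,0,-0.8,0,0,0,0, 0.6,0,-1.4,0,0,0,0, 0.6,0,-2.2,0,0,0,0, 0.6,0,-3.5,0,0,0,0, 0.6,0,-5,0,0,0,0, 0.6,0,-7,0,0,0,0, 0.6,0,-9,0,0,0,0, 0.6,0,-11,0,0,0,0, 0.6,0,-12,0,0,0,0, 0.6,0,-12,0,0,0,0]'
python3 - <<'E'
from h import *
for n,(x0,y0,x1,y1),f in (("wrist",(150,60,420,300),2.9),("side",(190,130,310,250),4.5)):
    d=imaging.get_image(n); im=d["img"][:,:,::-1].copy()
    cv2.imwrite(f"pics/{n}9.png",cv2.resize(im[y0:y1,x0:x1],None,fx=f,fy=f,interpolation=cv2.INTER_CUBIC))
E
```

```text
clock: 10.1
eef_pos: [536.3, 84.7, 51.4]
tool_rot: [-1.571, 0.002, -1.334]
force: [-0.5, 2.7, 7.1]
width: 51.3
clock: 11.2
eef_pos: [537.9, 83.1, 173.0]
tool_rot: [-1.568, -0.0, -1.335]
force: [0.3, -0.2, 0.0]
width: 51.4
```

View pics/wrist9.png

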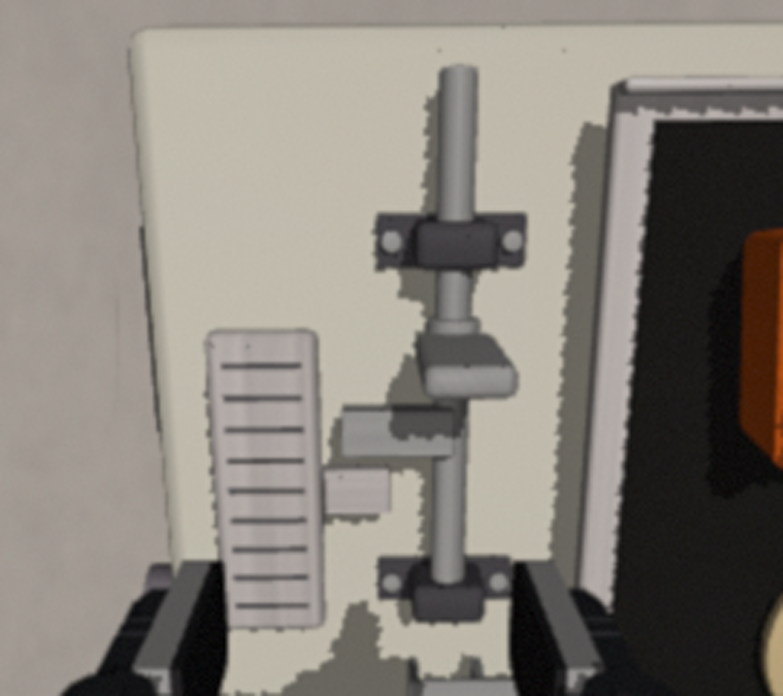

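View pics/side9.png

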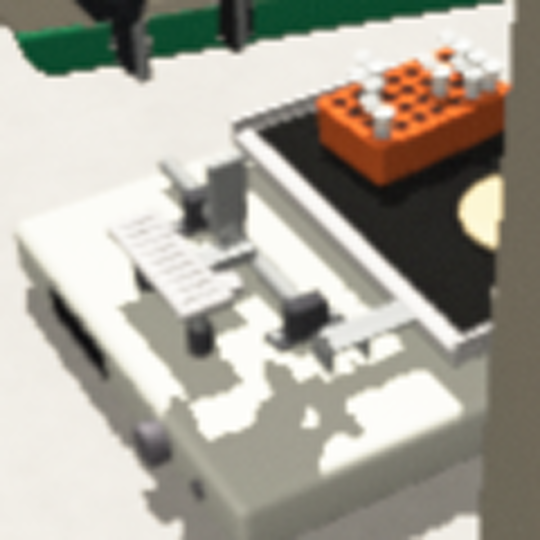

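The side view shows the catch back at its original height (same corners as before pressing). The wrist view shows the lug drawn past the tooth. A quick numeric check, including the loose objects:

Run:
```python
from h import *
d=imaging.get_image("wrist")
L=np.array([(-122,60,94),(-88,60,94),(-88,-40,94),(-58,15,118),(-32,15,118),(-32,5,118),(-58,5,118)],float)
P=np.array([(205,330),(318,329),(324,629),(424,370),(512,366),(517,396),(427,398)])/2.9+[150,60]
def f(p):
    A=L.copy();A[3:,1]+=p[3];A[:3,2]+=p[4]
    return (proj(d,toW([617.5,p[1],p[2]],A)+[p[0],0,-3])-P).ravel()
r=least_squares(f,[0,70.5,.248,40,0]);print("bolt mm",r.x[3],"plate dz",r.x[4]);print(f(r.x).round(1))
a=cv2.imread("pics/top0.png")
d=imaging.get_image("top");b=d["img"][:,:,::-1].copy();cv2.imwrite("pics/top9.png",b)
s0=cv2.imread("pics/side0.png");s=imaging.get_image("side")["img"][:,:,::-1]
c=np.hstack([s0[130:260,180:310],s[130:260,180:310]]);cv2.imwrite("pics/sidecmp.png",cv2.resize(c,None,fx=3,fy=3,interpolation=cv2.INTER_CUBIC))
```

```text
bolt mm 39.82250812275173 plate dz -0.8060084118570229
[-0.8  0.2 -0.3  0.3  0.3 -0.5 -0.3 -1.7  2.4 -0.5  0.1  1.4 -1.5  0.9]
```

View pics/sidecmp.png

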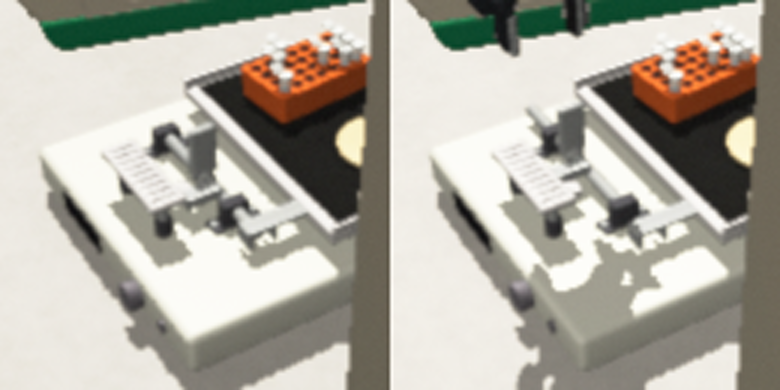

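View pics/top9.png

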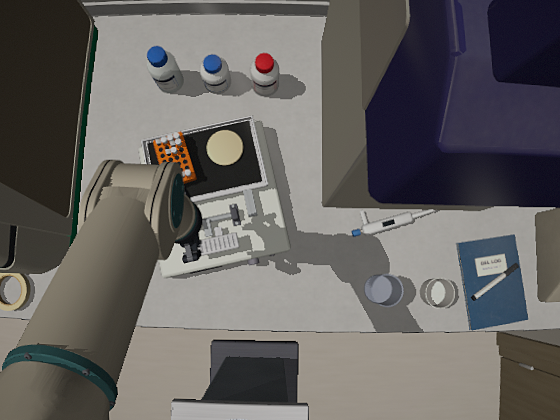

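The comparison shows the catch at its original height, the bolt drawn, and the rack, dish and beaker where they were (beaker at (383,290) as before). The robot is clear of everything, so I'm handing in.

```bash
python3 -c "
from cell import finish_job
print(finish_job())"
```

```text
the job is handed in; nothing more can be done
None
```

The shaker's platform is unlocked and the job is handed in, with about 11.5 s of the 38 s used.

**What I did:** I pressed the catch plate about 10 mm down with the front fingertip (about 6.5 N). With it held down, I pushed the bolt's thumb plate with the other finger until it hit the hard stop. I then eased off sideways and lifted clear.

**Last checks:**
- **Bolt:** the wrist picture puts it 39.8 mm drawn. At the stop, the tool stood still while the sideways force rose to about 13 N.
- **Catch:** it is back up. The fit puts it within about 1 mm of its starting height, which is within the measurement error, and the side view matches the start.
- **Loose objects:** the tube rack, petri dish and beaker show no movement in the pictures.
- **Robot:** it touches nothing; the force reads about 0.

**Disagreement found:** the pictures show the fingertips about 33 mm higher than the reported TCP. Touching the plate confirmed this, with contact at a reported z of about 62 mm instead of 94 mm. I therefore set heights from the contact and the pictures.

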